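# Find and release the latched programme key

### The job

One of the four identical blue keys on the white console is still latched down. With a fingertip, tap the keys lightly one after another, from the robot's left to its right, to feel which one it is; after the fourth tap press that key to its stop and let go, so that it unlatches and springs up. Do not push in any key that is up, and leave the things standing around where they are.

Things in the scene. Friction and masses are not known exactly. Their poses are not given: they have to be found in the camera images.
- console: White control console fixed to the bench, a box 170 mm (its x) by 250 mm (its y) by 56 mm high with a blue band round its foot; it does not move. Origin at the centre of its underside, z up; at yaw 0 its key side faces the robot and its y axis points to the robot's left. The four identical square blue keys stand in a row along its y, 45 mm nearer the robot than its centre, 46 mm apart.
- row_mid (a point): Middle of the key row, on the deck between key2 and key3, fixed. Exactly one key, any of the four, is latched down. A key that is up gives from 3 N on (0.5 N more per mm) and springs back when let go; pushing it in more than about 5.5 mm (some 6 N) is a wrong press.
- deck_mid (a point): Centre of the console's deck, fixed. The latched key stands 4 mm lower than the others and does not give below 5 N; pressed on to its stop, 4 mm deeper (about 7 N in all; the latch lets go after some 2 mm), it unlatches, and springs up like the others when let go.
- key1: The first key of the row: the one farthest to the robot's left, in a thin black frame (34 mm square, 2 mm high). Origin on the key's axis at deck level (56 mm above the bench); it is fixed and does not tell whether the key is up or down; z up, y along the row. The blue cap is 26 mm square; its flat top is 12 mm above the origin when up, 8 mm when latched down, 4 mm at its stop.
- key2: The second key from the robot's left, in a thin black frame (34 mm square, 2 mm high). Origin on the key's axis at deck level (56 mm above the bench); it is fixed and does not tell whether the key is up or down; z up, y along the row. The blue cap is 26 mm square; its flat top is 12 mm above the origin when up, 8 mm when latched down, 4 mm at its stop.
- key3: The third key from the robot's left, in a thin black frame (34 mm square, 2 mm high). Origin on the key's axis at deck level (56 mm above the bench); it is fixed and does not tell whether the key is up or down; z up, y along the row. The blue cap is 26 mm square; its flat top is 12 mm above the origin when up, 8 mm when latched down, 4 mm at its stop.
- key4: The fourth key: the one farthest to the robot's right, in a thin black frame (34 mm square, 2 mm high). Origin on the key's axis at deck level (56 mm above the bench); it is fixed and does not tell whether the key is up or down; z up, y along the row. The blue cap is 26 mm square; its flat top is 12 mm above the origin when up, 8 mm when latched down, 4 mm at its stop.
- latch (a joint): hidden latch inside the console that holds the one latched key down (it does not tell which): about 0 (under 0.001 m) while it holds the key, jumps to about 0.014 m and stays there once the key has been released.
- flag_b (a joint): hidden follower inside the console under one of the three keys that are up (it does not tell which): 0 at the start; it is pushed down, and stays there, once that key is pushed in deeper than 4.5 mm. Reads in m.
- flag_c (a joint): hidden follower inside the console under one of the three keys that are up (it does not tell which): 0 at the start; it is pushed down, and stays there, once that key is pushed in deeper than 4.5 mm. Reads in m.
- flag_d (a joint): hidden follower inside the console under one of the three keys that are up (it does not tell which): 0 at the start; it is pushed down, and stays there, once that key is pushed in deeper than 4.5 mm. Reads in m.
- weight: Bystander, to be left alone: brass calibration weight, 22 mm across and 30 mm tall, standing on the console's deck beyond the keys; origin at the centre of its underside.
- deck_pan: Bystander, to be left alone: shallow steel sample pan, 68 mm across and 12 mm tall, lying on the console's deck beyond the keys; origin at the centre of its underside.
- jar: Bystander, to be left alone: clear sample jar with blue cap, 52 mm across, 70 mm tall, standing on the bench at the left of the console; origin at the centre of its underside.
- beaker: Bystander, to be left alone: glass beaker, 60 mm across, 80 mm tall, standing on the bench at the left of the console; origin at the centre of its underside.
- bottle: Bystander, to be left alone: amber bottle with white cap, 48 mm across, 100 mm tall, on the bench at the right of the console; origin at the centre of its underside.
- spatula: Bystander, to be left alone: lab spatula, 150 mm long, 16 mm wide, white handle and steel blade, lying flat on the bench at the right of the console.
- spare_pan: Bystander, to be left alone: steel sample pan, 80 mm across and 12 mm tall, with a flat handle 50 mm long, lying on the bench at the far left of the console; origin under the pan's centre.

How it is judged:
By the outcome, as a careful person would: the job done as asked, in the order asked, and still so for the second after the job is handed in, with the robot touching nothing.
It also fails if it takes over 58 s, if anything falls off the work surface, if the arm or the gripper's body presses on something with over 40 N, if the wrist force passes 120 N, or if a joint passes its speed limit or range.

### The arm

A 6-joint arm with a two-finger parallel gripper is mounted at the origin on the work surface. World frame = base frame: x ahead of the robot, y to its left, z up, the work surface at z = 0. Lengths are in mm, angles in rad, forces in N, time in s.
With the tool pointing down it reaches from about 325 to 875 mm from the base axis. Payload 4.4 kg.
Tool frame: the origin (TCP) lies on the centre line of the jaws, within the pads' length; the fingertips stand ahead of it and the grasp point (between the pads) lies 6 mm ahead of it (ctrl.tcp_to_tips is the z of the fingertips in the tool frame, in mm); z points along the fingers, y is the line along which they close (so a half turn about z gives the same grasp; the last joint's range is limited). The gripper opens to 85 mm and grips with 20 to 120 N. Pads are 22 mm wide; open, the fingers measure 114 mm over their backs; the gripper's body (76 mm by 85 mm) begins 54 mm behind the grasp point. The pads swing forward as they close: fully open they stand 13 mm farther back than shut.
Start: joints at [1.077, 0.207, 1.542, -0, 1.393, -0.15], TCP at [193.823, 541.35, 256.282] pointing down, gripper open.
Joint ranges: [-2.73, 2.73], [-0.86, 2.22], [0.23, 2.46], [-1.11, 4.25], [0.08, 2.63], [-2.82, 2.82]. Speed limits (rad/s): [2.79, 2.79, 3.14, 3.14, 3.14, 3.14].

### API

Orientations are given as a 3x3 rotation matrix whose columns are the frame's x, y, z axes.
In Python, from plant import ctrl, sensors, optics gives the robot as it stands. Calls block until the motion is done:
- ctrl.move_ptp(position, orientation): joint-space move of the TCP to a pose.
- ctrl.move_l(position, rot=None, vel=150, threshold=None): straight line of the TCP; rot=None keeps the orientation; vel is the mean speed in mm/s. With threshold (N) it stops when the force on the tool has changed by that much, and returns True; else False.
- ctrl.set_joints(angles): joint-space move.
- ctrl.gripper_to(opening, force=None): finger opening in mm; force is the grip in N (None keeps the last); returns when the fingers have stopped.
- ctrl.hold(seconds).
- ctrl.solve_ik(position, orientation): joint angles nearest the present ones, or None.
- sensors.read_state(): the state.
- optics.grab_frame(name): name is "side" or "top"; returns (picture, depth): 400x640x3 uint8, red, green, blue; 400x640 float32, mm along the optical axis (not along the pixel's ray), 0 where there is no reading.
- optics.camera_params(name): a dict with "mtx" (3x3 intrinsics, pixels), "k1" (the pictures are not rectified: a ray, as slopes to the right and down, at radius r is drawn at 1 + k1 r^2 times it, then the intrinsics apply), "R" (3x3) and "t" (3): a world point X has camera coordinates R X + t. Camera axes: x right, y down, z forward; pixel columns grow to the right and rows downward; lengths in mm; the calibration is good to about 2 mm. A picture is of the moment at which its call begins. camera_params takes no time and is no camera call.
A pose or a line that the arm cannot do raises ctrl.MotionError and nothing moves.
- ctrl.finish_job(): hands the job in; it is judged then, once.
The state is a dict: "t": time; "q": joint angles; "qvel": joint speeds; "tau": joint torques, N m; "eef_pos": TCP position; "eef_rot": TCP orientation; "force": force on the tool from outside, world axes, zero at the start; "wrist_torque": the same for the moment, N m; "grip_width": finger opening in mm; "grasp_force": force on a finger pad.
Only numpy, scipy, OpenCV 4.12 (cv2) and the standard library are available. Lean on these libraries where they do the work, as an engineer would, in place of code of your own. Each camera call takes 0.05 s, during which the arm holds its last target. There are 200 camera calls.

## Working session

There is one attempt and no reset: what is moved stays moved. The work goes in short steps, each a Python script; the robot and the scene stay as the last script left them, time stands still between calls to the robot, and variables do not carry over. Pictures are saved under pics/ and viewed, at most 10 in all, crops included, and the job is handed in when it is done.

```bash
mkdir -p pics; ls
python3 - <<'E'
from plant import ctrl,sensors,optics
import cv2,numpy as np
for n in("top","side"):
    p,d=optics.grab_frame(n); cv2.imwrite(f"pics/{n}0.png",p[:,:,::-1]); np.save(f"{n}0.npy",d)
    c=optics.camera_params(n); print(n,c["mtx"].tolist(),c["k1"],np.round(c["R"],4).tolist(),c["t"])
s=sensors.read_state(); print(s["t"],s["force"],s["eef_rot"],ctrl.tcp_to_tips)
E
```

```text
pics
top [[429.75755623013947, 0.0, 318.96793381648456], [0.0, 429.75755623013947, 197.10647734378537], [0.0, 0.0, 1.0]] -0.05723776856195988 [[-0.0069, -0.9999, 0.0137], [-0.9949, 0.0055, -0.1009], [0.1008, -0.0144, -0.9948]] [ 57.47906826 585.9024886  923.03638759]
side [[404.0853309124756, 0.0, 316.54239889183106], [0.0, 404.0853309124756, 205.73843639221184], [0.0, 0.0, 1.0]] -0.10029116551103454 [[0.8626, -0.5058, -0.0043], [-0.3834, -0.6483, -0.6578], [0.33, 0.5691, -0.7531]] [-463.06451906  297.24665708  619.6000644 ]
0.1 [ 0.2006043  -0.01253111 -0.31414747] [[-9.41479111e-01  3.37069876e-01 -9.91505642e-04]
 [ 3.37071189e-01  9.41477358e-01 -1.84324066e-03]
 [ 3.12179214e-04 -2.06958056e-03 -9.99997810e-01]] 25.0
```

View pics/top0.png

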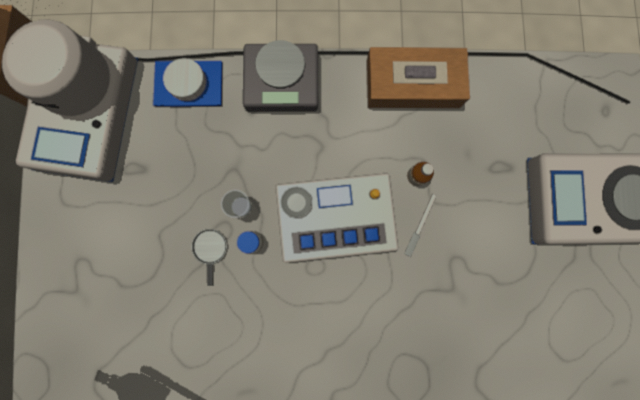

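View pics/side0.png

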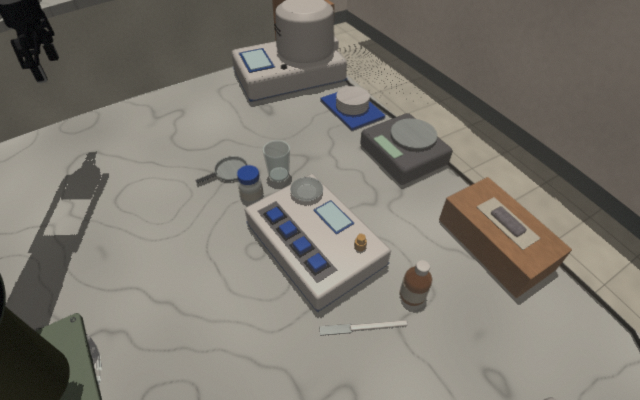

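The top view shows the console around (337,218), with its keys at about (307,242), (329,239), (350,237) and (372,235). The jar is at (249,242), the beaker at (237,206), the bottle at (422,173) and the weight at (375,194). Next I'll enlarge the console and measure it.

```bash
cat > h.py <<'E'
import cv2,numpy as np
from plant import ctrl,sensors,optics
def ray(n,uv):
    c=optics.camera_params(n);K=c["mtx"];R=np.array(c["R"]);t=np.array(c["t"])
    p=cv2.undistortPoints(np.array(uv,float).reshape(-1,1,2),K,np.array([c["k1"],0,0,0.]))[:,0]
    return -R.T@t,np.c_[p,np.ones(len(p))]@R
def at_z(n,uv,z):
    o,d=ray(n,uv); return o+d*((z-o[2])/d[:,2])[:,None]
E
python3 - <<'E'
from h import *
P={}
for n,(x0,y0,x1,y1) in {"top":(265,165,405,270),"side":(235,170,395,310)}.items():
    im=cv2.imread(f"pics/{n}0.png");d=np.load(f"{n}0.npy").astype(float)
    s=5 if n=="top" else 4
    cv2.imwrite(f"pics/{n}c.png",cv2.resize(im[y0:y1,x0:x1],None,fx=s,fy=s,interpolation=cv2.INTER_CUBIC))
    h=cv2.cvtColor(im,cv2.COLOR_BGR2HSV)
    m=((h[...,0]>105)&(h[...,0]<130)&(h[...,1]>150)&(h[...,2]>50)).astype(np.uint8)
    k,l,st,ce=cv2.connectedComponentsWithStats(m,connectivity=4)
    for i in range(1,k):
        if st[i,4]>40 and x0<ce[i][0]<x1 and y0<ce[i][1]<y1:
            u,v=ce[i].round().astype(int)
            o,r=ray(n,[ce[i]]); pd=(o+r*np.median(d[l==i]))[0]
            print(n,ce[i].round(1),st[i,4],"z66",at_z(n,[ce[i]],66)[0].round(1),"depth",pd.round(1))
E
```

```text
top [371.5 234.4] 148 z66 [502.6 -56.4  66. ] depth [502.6 -56.1  68.5]
top [350.  236.5] 144 z66 [498.5 -10.7  66. ] depth [498.5 -10.5  68.3]
top [328.5 238.9] 139 z66 [493.7  34.8  66. ] depth [493.6  34.9  68.5]
top [306.8 241.2] 132 z66 [489.3  80.8  66. ] depth [489.3  80.8  64.4]
side [247.4 172.7] 216 z66 [490.3 209.1  66. ] depth [488.5 203.1  72. ]
side [274.2 213. ] 83 z66 [489.8  80.3  66. ] depth [490.   80.8  65.4]
```

View pics/topc.png

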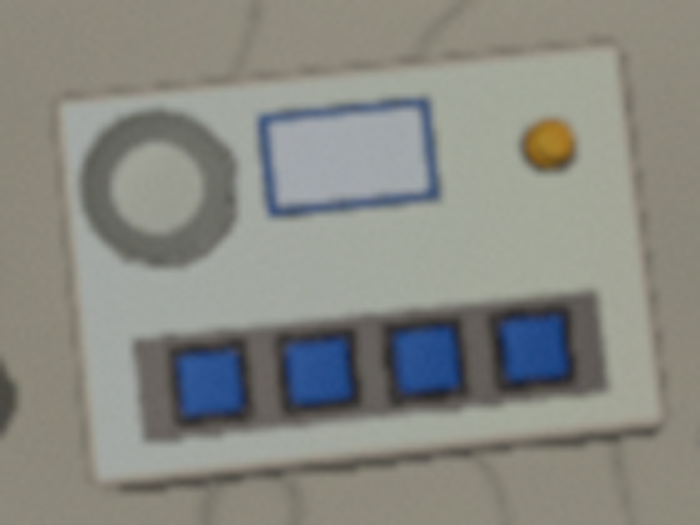

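View pics/sidec.png

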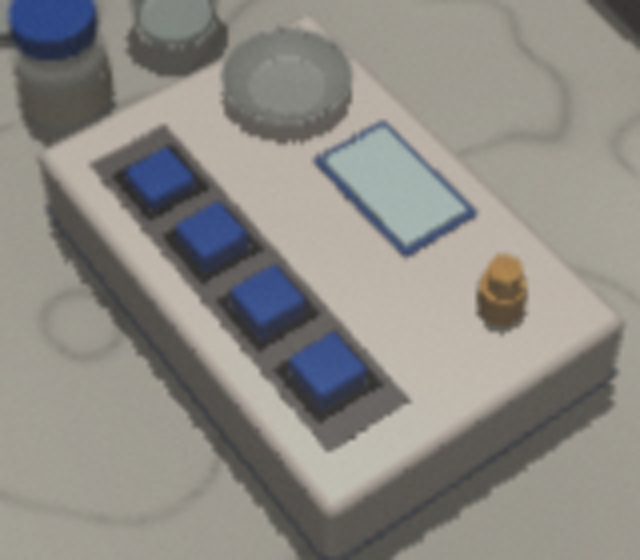

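The measured row is 137.8 mm long (138 expected), and the two cameras agree on key1 to within 1 mm. The yaw is about 0.097. Depth hints that key1 is the low one (64.4 against 68.4), but the taps will decide. I'll approach with the gripper shut and tap key1.

```bash
cat >> h.py <<'E'
A=np.array([489.6,80.6]);B=np.array([502.4,-56.6])
yd=(A-B)/np.linalg.norm(A-B); M=(A+B)/2+np.array([.0,.0])
keys=[M+yd*46*k for k in(1.5,.5,-.5,-1.5)]
Rt=np.array([[-yd[1],yd[0],0],[yd[0],yd[1],0],[0,0,-1]])
if np.linalg.det(Rt)<0: raise SystemExit("rot")
def tcp(k,ztip): return [*keys[k],ztip+25.]
def st(tag=""):
    s=sensors.read_state(); print(tag,"t%.2f"%s["t"],"tip",np.round(np.array(s["eef_pos"])-[0,0,25],2),"F",np.round(s["force"],2)); return s
def tap(k,thr=2.0,zmin=61.5):
    ctrl.move_l(tcp(k,76),vel=80); ctrl.hold(.15); st(f"key{k+1} above")
    hit=ctrl.move_l(tcp(k,zmin),vel=7,threshold=thr); s=st(f"key{k+1} hit={hit}")
    ctrl.move_l(tcp(k,80),vel=60); st(" lifted"); return hit,s
E
python3 - <<'E'
from h import *
ctrl.gripper_to(0,20); print(sensors.read_state()["grip_width"])
ctrl.move_ptp(tcp(0,150),Rt); st("over")
ctrl.move_l(tcp(0,80),vel=120); ctrl.hold(.2)
for _ in range(4): ctrl.hold(.05); st("air")
print(ctrl.move_l(tcp(0,76),vel=7,threshold=1.5)); st("free")
tap(0)
im,d=optics.grab_frame("top"); cv2.imwrite("pics/t1.png",cv2.resize(im[150:290,250:420,::-1],None,fx=4,fy=4))
E
```

```text
-0.01020197923572044
over t2.86 tip [489.68  81.34 150.19] F [-0.48 -0.44  0.38]
air t3.84 tip [490.36  80.69  80.95] F [ 0.81 -0.26  0.06]
air t3.89 tip [490.17  80.68  80.77] F [-1.25 -0.27  0.16]
air t3.94 tip [490.01  80.67  80.59] F [ 0.    0.46 -0.84]
air t3.99 tip [489.9   80.67  80.47] F [ 0.42 -0.39 -0.25]
False
free t4.72 tip [489.6   80.71  75.97] F [-1.22  0.34  0.08]
key1 above t5.12 tip [489.6   80.73  76.04] F [-0.29 -0.83  0.01]
key1 hit=True t6.64 tip [489.6   80.7   64.09] F [-0.72  0.04  3.31]
 lifted t7.07 tip [489.86  80.7   80.46] F [-0.47  0.25  0.16]
```

Key1 stopped the finger at 64.1 mm, which is the height of a latched key. Now I'll tap the other three.

Run:
```python
from h import *
for k in(1,2,3):
    hit,s=tap(k,zmin=64.5)
    if not hit: print("NO CONTACT");break
im,d=optics.grab_frame("side"); cv2.imwrite("pics/s1.png",cv2.resize(im[120:320,200:420],None,fx=3,fy=3)[:,:,::-1])
```

```text
key2 above t7.99 tip [493.81  35.24  76.02] F [ 0.73 -0.52  0.14]
key2 hit=True t9.10 tip [493.84  34.9   67.69] F [ 0.48 -0.01  3.02]
 lifted t9.47 tip [494.08  34.87  80.46] F [-0.24  0.08 -0.61]
key3 above t10.34 tip [498.06 -10.55  76.  ] F [-0.21  0.51 -0.14]
key3 hit=True t11.45 tip [498.09 -10.91  67.67] F [0.65 0.23 3.5 ]
 lifted t11.82 tip [498.35 -10.94  80.44] F [ 1.16  0.05 -0.23]
key4 above t12.69 tip [502.32 -56.34  75.98] F [-0.21  0.04  0.18]
key4 hit=True t13.80 tip [502.39 -56.7   67.72] F [ 0.31 -0.48  3.55]
 lifted t14.17 tip [502.6  -56.75  80.44] F [0.5  0.34 0.14]
```

View pics/s1.png

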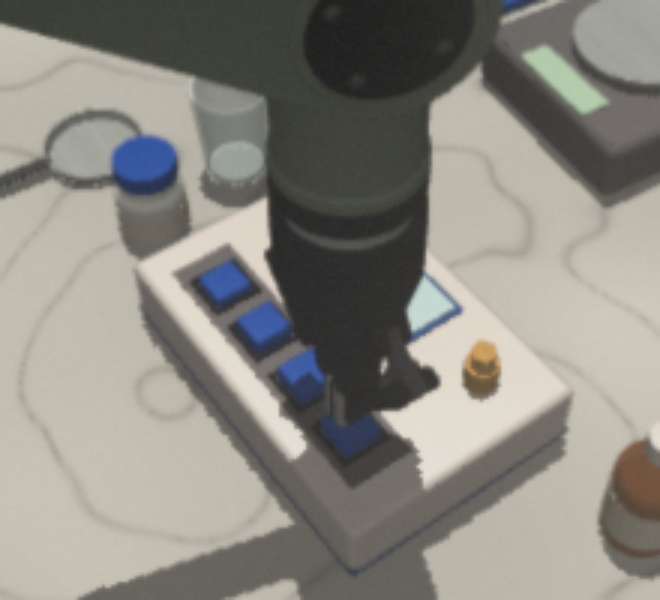

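The picture shows the fingertip centred over key4, at about (345,415) in the crop, with nothing disturbed. Keys 2–4 stopped the finger at 67.7, so they are up. Key1 is the latched one, so I'll press it to its stop.

Run:
```python
from h import *
ctrl.move_l(tcp(3,100),vel=80); ctrl.move_l(tcp(0,100),vel=120)
ctrl.move_l(tcp(0,70),vel=60); ctrl.hold(.3); st("above")
h=ctrl.move_l(tcp(0,59.2),vel=7,threshold=14); st(f"press {h}")
if not h: ctrl.hold(.3); st("held")
ctrl.move_l(tcp(0,80),vel=25); ctrl.hold(.2); st("up")
# feel: key should now stand up
h=ctrl.move_l(tcp(0,110),vel=100)
ctrl.move_l([keys[0][0]-130,keys[0][1],240],vel=150); ctrl.hold(.3); st("away")
for n,(x0,y0,x1,y1) in {"top":(265,165,405,270),"side":(235,170,395,310)}.items():
    im,d=optics.grab_frame(n)
    cv2.imwrite(f"pics/{n}9.png",cv2.resize(im[y0:y1,x0:x1,::-1],None,fx=4,fy=4))
    if n=="top":
        for u,v in((307,241),(328,239),(350,236),(371,234)):
            o,r=ray(n,[[u,v]]); print(round((o+r*float(np.median(d[v-3:v+4,u-3:u+4])))[0][2],1))
```

```text
above t16.87 tip [489.88  80.74  70.38] F [0.39 0.06 0.83]
press False t18.56 tip [489.61  80.68  60.06] F [-3.03 -0.17  7.16]
held t18.86 tip [489.6   80.69  60.06] F [-2.72 -0.02  7.98]
up t20.04 tip [489.45  80.71  79.81] F [ 0.11 -0.82  0.09]
away t22.06 tip [359.63  80.69 214.65] F [0.26 0.79 0.11]
68.3
68.3
68.4
68.0
```

View pics/side9.png

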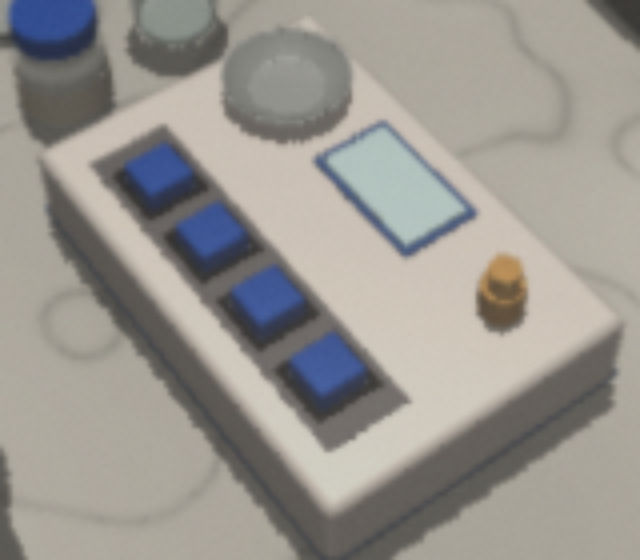

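The side view shows all four keys standing equally high, with key1 at about (160,175) in the crop and the bystanders where they were. Depth agrees: key1 now reads 68.3, level with the others.

```bash
python3 -c "
from plant import ctrl
print(ctrl.finish_job())"
```

```text
the job is handed in; nothing more can be done
None
```

The latched key was key1, the one farthest to the robot's left: after tapping all four left to right I pressed it to its stop and let go, it sprang up level with the others, nothing around it looked moved, and the job was handed in at about 22 s.

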